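# Close the cover of the red-capped sample box

## Task

Two grey tube boxes stand on the table with their blue covers parked open. Close the one that holds the red-capped tubes: take its cover by the black tab, lift it over the yellow stop ridge, slide it across to the tube side and let it down so that it lies fully flat over the tubes, then let go. Leave the cover of the box with green-capped tubes where it is.

Things in the scene. Friction and masses are not known exactly. Their poses are not given: they have to be found in the camera images.
- red_tab (a point): Middle of the black grip tab on the blue cover of the red-capped tubes' box: 12 mm below the tab's top, 24 mm above the cover plate, 60 mm above the table at rest. The tab is an upright bar 44 mm along x, 12 mm thick along y, 36 mm high; two steel guide pins 61 mm either side of it along x reach 80 mm above the table. z up; y points along the rails to the tube side, the way the cover closes.
- red_slide (a joint): Travel of the cover (plate 96 x 76 x 5 mm) on its box (110 x 200 x 30 mm, fixed, turned at most 20 degrees), in m along the tab's y: 0 to 0.008 at the start (parked), 0.104 at the closed end stop. A yellow ridge, 8 mm wide and 9 mm above the rim, blocks it at 0.010 unless the cover is lifted; the cover can lie down again only beyond 0.094. Friction about 1 N.
- red_lift (a joint): Height of that cover above its lying-down position, in m: 0 lying flat, 0.030 at the upper stop. It clears the ridge above 0.008. It falls by its own weight (about 150 g) when let go.
- green_slide (a joint): The same travel of the cover on the other, like-built box, with green-capped tubes; it starts parked at 0 to 0.008 and must stay there.

How it is judged (in metres and radians):
At the end, for the whole second after the job is handed in: The red box's cover is on the tube side, past the ridge (travel over 90 mm of 104), and lies down flat (within 3 mm); the green box's cover is still parked (travel under 14 mm) (value of joint red_slide above 0.09 m and value of joint red_lift below 0.003 m and value of joint green_slide below 0.014 m); the robot touches nothing.
It fails at once if the cover of the green box is moved off its parked place (value of joint green_slide above 0.014 m).
It also fails if it takes over 35 s, if anything falls off the work surface, if the arm or the gripper's body presses on something with over 40 N, if the wrist force passes 120 N, or if a joint passes its speed limit or range.

## Robot

A 6-joint arm with a two-finger parallel gripper is mounted at the origin on a cart in front of the work surface, level with it; the furniture and walls round the work are solid. World frame = base frame: x ahead of the robot, y to its left, z up, the work surface at z = 0. Lengths are in m, angles in degrees, forces in N, time in s.
With the tool pointing down it reaches from about 0.35 to 0.875 m from the base axis. Payload 4.2 kg.
Tool frame: the origin (TCP) lies at the very end of the fingers, on their centre line; the grasp point (between the pads) lies r.pinch_z behind it (r.pinch_z is the distance from the TCP to the grasp point, in m); y points along the fingers, z is the direction in which the jaws open and shut, and the axes are right-handed (so a half turn about y gives the same grasp; the last joint's range is limited). The gripper opens to 87 mm and grips with 3 to 60 N. Pads are 19 mm wide; open, the fingers measure 117 mm over their backs; the gripper's body (75 mm by 190 mm) begins 51 mm behind the grasp point.
Start: joints at [82.598, 22.042, 0.453, 0, -68.411, -14.817], TCP at [0.236, 0.579, 0.223] pointing down, gripper open.
Joint ranges: [-179.83, 179.83], [-69.29, 118.12], [-61.27, 80.66], [-181.25, 117.63], [-171.15, -9.14], [-177.46, 177.46]. Speed limits (degrees/s): [159.86, 159.86, 180, 180, 180, 180].

## Interface

Orientations are given as a 3x3 rotation matrix whose columns are the frame's x, y, z axes.
In Python, from station import sense, capture, camera_params, r gives the robot as it stands.
- The arm moves only by the tool move_arm, never from a script. Its argument "increments" is text: rows parted by semicolons, each of 7 numbers parted by spaces: the closure, from -1 (fully open) to 1 (shut), so that 0 is half open, then the shift along the tool's x, y, z in m, then the turn, a rotation vector about the tool's x, y, z in rad. In form: hand x y z wx wy wz; .... A call has 1 to 8 rows; each row is the pose to reach, as a shift and turn from the pose commanded when the call began, along the tool's axes at that moment; what a row does not reach only later rows make up. A row lasts 1/10 s, in which the tool goes at most 50 mm and 8.59 degrees, less where a joint would pass 70% of its speed; a pose out of reach is approached as far as the arm can. A call with a gripper value outside its range is refused whole. The fingers move at their own pace and stop on an object; the grip force is fixed at half the most. Time passes only in rows, so rows that repeat a pose let the fingers close. It gives the time, the measured TCP pose, the force and the opening at its end, in the units of the state.
- sense(): the state, without advancing time (a new reading comes with each control period).
- capture(name): name is "scene" or "top" or "wrist"; returns (picture, depth): 384x512x3 uint8, red, green, blue; 384x512 float32, m along the optical axis (not along the pixel's ray), 0 where there is no reading.
- camera_params(name): a dict with "fx", "fy", "cx", "cy" (pixels), "distortion" ([k1, k2, p1, p2, k3] as OpenCV has them; the pictures are not rectified), "xyz" and "orientation" of the camera in the world. Camera axes: x right, y down, z forward; pixel columns grow to the right and rows downward; lengths in m; the calibration is good to about 2 mm. A picture is of the moment at which its call begins: read the wrist's pose just before it. camera_params takes no time and is no camera call; for the wrist camera it gives the pose at the moment of the call.
- r.finish_job(): hands the job in, once; it reports no verdict.
The state is a dict: "time_s": time; "joints": joint angles; "joint_velocities": joint speeds; "effort": joint torques, N m; "tcp_pos": TCP position; "ee_rot": TCP orientation; "wrist_force": force on the tool from outside, world axes, zero at the start; "moment": the same for the moment, N m; "gripper_width": opening from 0.0 (shut) to 1.0 (fully open).
Only numpy, scipy, OpenCV 4.12 (cv2) and the standard library are available. Lean on these libraries where they do the work, as an engineer would, in place of code of your own. Each camera call takes 0.05 s, during which the arm holds its last target.

## Working session

There is one attempt and no reset: what is moved stays moved. The work goes in short steps, Python scripts to look and compute and a tool call to move; the robot and the scene stay as the last step left them, time stands still between calls to the robot, and variables do not carry over. Pictures are saved under pics/ and viewed, and the job is handed in when it is done.

Besides the shell and the picture viewer there is one more tool, called after "Call:" as name(argument=value, ...) on one line, values as JSON. move_arm: Moves the arm, as the interface text tells. Its arguments: {"type":"object","properties":{"increments":{"type":"string"}},"required":["increments"]}

```bash
mkdir -p pics; ls; python3 - <<'E'
from station import sense,capture,camera_params,r
import cv2,numpy as np
s=sense();print(s); print(r.pinch_z)
for n in ("scene","top","wrist"):
    p=camera_params(n)
    im,d=capture(n);np.savez(f'{n}0.npz',im=im,d=d,**{k:np.array(v) for k,v in p.items()})
    print(n,p)
    cv2.imwrite(f'pics/{n}0.png',im[:,:,::-1])
E
```

```text
pics
{'time_s': 0.0, 'joints': array([ 8.25988097e+01,  2.20922427e+01,  3.79832791e-01, -2.95410214e-02,
       -6.84094900e+01, -1.48190536e+01]), 'joint_velocities': array([-0.03104271,  0.02853587,  0.00189442,  0.05990325,  0.00314591,
        0.09966044]), 'effort': array([ 3.21561811e-04, -3.90661597e+01,  1.87400222e+01,  4.21964318e+00,
        1.10594690e-02, -1.83961370e-04]), 'tcp_pos': array([0.23608281, 0.57805485, 0.22144291]), 'ee_rot': array([[-9.25665101e-01, -7.49476242e-04, -3.78343176e-01],
       [ 3.78343910e-01, -2.04802566e-03, -9.25662839e-01],
       [-8.10942281e-05, -9.99997622e-01,  2.17934566e-03]]), 'wrist_force': array([ 0.95081532,  0.37165897, -0.07845706]), 'moment': array([-0.02266202, -0.01869886,  0.01257617]), 'gripper_width': 0.9996654994384266}
0.0187
scene {'fx': 474.3355553152789, 'fy': 474.3355553152789, 'cx': 260.4176751823626, 'cy': 188.81152949321347, 'distortion': array([-0.15347603,  0.        ,  0.        ,  0.        ,  0.        ]), 'xyz': array([-0.37749912, -0.48616197,  0.50756661]), 'orientation': array([[ 0.43172743, -0.390503
[... 234 characters left out ...]
on': array([0.02725679, 0.        , 0.        , 0.        , 0.        ]), 'xyz': array([ 0.33442014, -0.07085444,  0.91046095]), 'orientation': array([[-0.02057739, -0.98520337,  0.17014959],
       [-0.99975125,  0.01881197, -0.01198155],
       [ 0.00860342, -0.17035381, -0.9853454 ]])}
wrist {'fx': 331.64905220339944, 'fy': 331.64905220339944, 'cx': 252.07897094155345, 'cy': 195.0924595186509, 'distortion': array([-0.09619673,  0.        ,  0.        ,  0.        ,  0.        ]), 'xyz': array([0.29703477, 0.55254132, 0.3838593 ]), 'orientation': array([[-0.37879147, -0.89745547, -0.22603253],
       [-0.92548132,  0.36762607,  0.09129838],
       [ 0.00115922,  0.24377193, -0.96983189]])}
```

View pics/scene0.png

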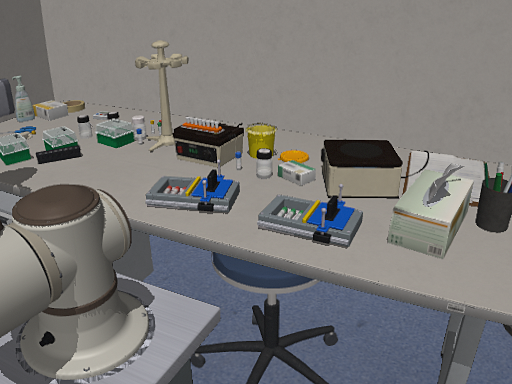

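View pics/top0.png

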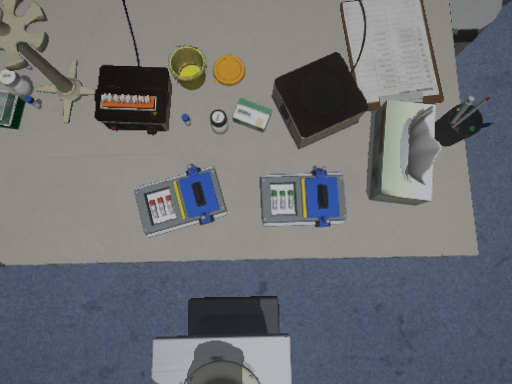

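View pics/wrist0.png

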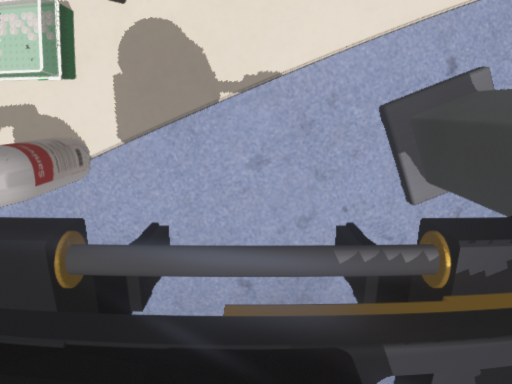

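The red-capped box is the left one in the top view (tubes at about (160,207), black tab at about (199,194)). In the scene view its tab is at about (212,180). The cover closes to the left in the top picture, towards +y. Next I'll measure the tab and the box axis.

```bash
cat >h.py <<'E'
import numpy as np,cv2
def load(n):
    z=np.load(n+'.npz');return {k:z[k] for k in z}
def K(c): return np.array([[c['fx'],0,c['cx']],[0,c['fy'],c['cy']],[0,0,1.]])
def rays(c,uv):
    u=cv2.undistortPoints(np.array(uv,float).reshape(-1,1,2),K(c),c['distortion']).reshape(-1,2)
    return np.c_[u,np.ones(len(u))]@c['orientation'].T
def plane(c,uv,z):
    d=rays(c,uv);return c['xyz']+d*((z-c['xyz'][2])/d[:,2])[:,None]
def depthpts(c,uv):
    uv=np.array(uv);d=c['d'][uv[:,1].astype(int),uv[:,0].astype(int)]
    return c['xyz']+rays(c,uv)*d[:,None]
def proj(c,P):
    R=c['orientation'];rv=cv2.Rodrigues(R.T)[0];return cv2.projectPoints(np.array(P,float).reshape(-1,1,3),rv,-R.T@c['xyz'],K(c),c['distortion'])[0].reshape(-1,2)
E
python3 - <<'E'
from h import *
c=load('top0');im=c['im'];hsv=cv2.cvtColor(im,cv2.COLOR_RGB2HSV)
roi=np.zeros(im.shape[:2],bool);roi[150:250,125:235]=1
blue=(hsv[...,0]>105)&(hsv[...,0]<130)&(hsv[...,1]>180)&(hsv[...,2]>110)&roi
yel=(hsv[...,0]>18)&(hsv[...,0]<35)&(hsv[...,1]>150)&roi
dark=(hsv[...,2]<60)&roi
for nm,m in (('blue',blue),('yel',yel),('dark',dark)):
    cn,l,st,ce=cv2.connectedComponentsWithStats(m.astype(np.uint8))
    for i in range(1,cn):
        if st[i,4]<15: continue
        ys,xs=np.where(l==i);uv=np.c_[xs,ys];P=depthpts(c,uv);rect=cv2.minAreaRect(uv.astype(np.float32))
        print(nm,st[i],ce[i],rect,np.median(P,0),np.percentile(P[:,2],[5,50,95]))
        if nm=='yel' :
            Q=plane(c,uv,.039);print(' yel rect world',cv2.minAreaRect(Q[:,:2].astype(np.float32)))
        if nm=='blue':
            Q=plane(c,uv,.036);print(' blue rect world',cv2.minAreaRect(Q[:,:2].astype(np.float32)))
        if nm=='dark':
            t=P[:,2]>.060;
            Q=plane(c,uv,.072);print(' dark n',t.sum(),'world rect',cv2.minAreaRect(Q[:,:2].astype(np.float32)))
big=cv2.resize(im[150:250,125:235],None,fx=6,fy=6,interpolation=cv2.INTER_NEAREST)
cv2.imwrite('pics/topz.png',big[...,::-1])
s=load('scene0');cv2.imwrite('pics/scz.png',cv2.resize(s['im'][150:230,130:260],None,fx=6,fy=6,interpolation=cv2.INTER_CUBIC)[...,::-1])
E
```

```text
blue [180 170  31  37 386] [192.51554404 185.84974093] ((192.74111938476562, 184.87564086914062), (25.643049240112305, 37.93559265136719), 40.91438674926758) [0.50561425 0.07056021 0.03692624] [0.03449773 0.03692624 0.03980691]
 blue rect world ((0.5036209225654602, 0.06438684463500977), (0.06238440424203873, 0.09046691656112671), 49.185882568359375)
blue [204 190   7   5  19] [206.78947368 191.84210526] ((206.9499969482422, 191.84999084472656), (4.110960960388184, 5.692099571228027), 71.56504821777344) [0.48539377 0.03236464 0.03729418] [0.03373208 0.03729418 0.03901121]
 blue rect world ((0.48596900701522827, 0.03046882152557373), (0.00999350007623434, 0.013522027060389519), 17.718507766723633)
yel [174 181  11  38 102] [179.         199.29411765] ((179.07383728027344, 199.48056030273438), (38.326690673828125, 2.646730422973633), 75.25643920898438) [0.46810814 0.09590901 0.03989943] [0.03668216 0.03989943 0.04317763]
 yel rect world ((0.4687601327896118, 0.09599317610263824), (0.09237983822822571, 0.006203361786901951), 15.23341178894043)
dark [192 183  14  23 182] [198.43956044 19
[... 333 characters left out ...]
10  32  56] [148.48214286 208.89285714] ((148.44107055664062, 208.73910522460938), (31.780498504638672, 2.1711435317993164), 77.27564239501953) [0.44983313 0.17284071 0.01870794] [0.00882341 0.01870794 0.02608383]
 dark n 0 world rect ((0.443636417388916, 0.15832652151584625), (0.07315561175346375, 0.004860979504883289), 13.99670696258545)
dark [210 215   4   6  15] [211.6        217.66666667] ((211.52944946289062, 217.61766052246094), (5.3357834815979, 2.1828205585479736), 75.96376037597656) [0.42454202 0.02025683 0.02330698] [0.01864777 0.02330698 0.02500343]
 dark n 0 world rect ((0.42041343450546265, 0.015900135040283203), (0.012167478911578655, 0.004908398725092411), 13.844104766845703)
```

View pics/topz.png

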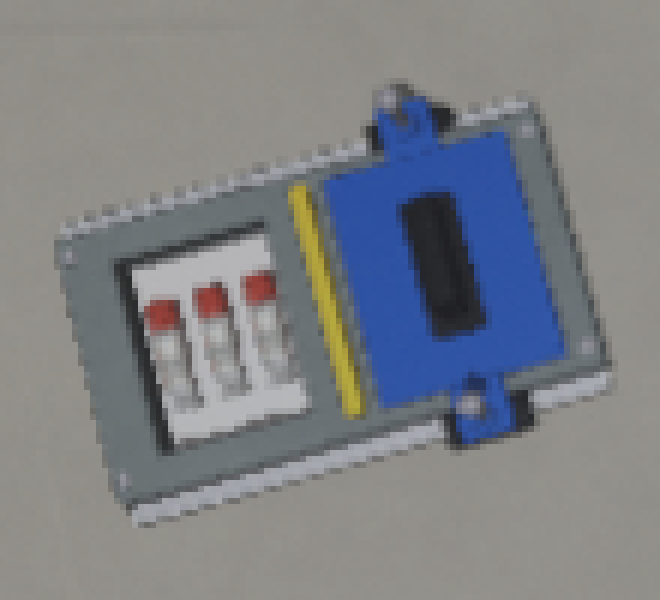

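View pics/scz.png

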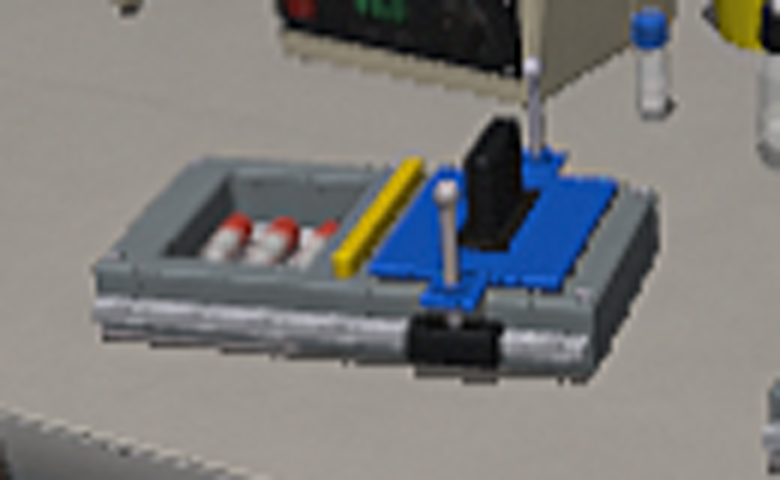

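```bash
python3 - <<'E'
from h import *
c=load('top0');s=load('scene0')
tp=np.array([[397,97],[470,403]])/6+[125,150]-.5
sp=np.array([[533,65],[445,192]])/6+[130,150]-.5
A=plane(c,tp,.079);print('top pins',A,A.mean(0))
B=plane(s,sp,.079);print('scene pins',B,B.mean(0))
def P(c): 
    R=c['orientation'];return K(c)@np.c_[R.T,-R.T@c['xyz']]
u=lambda c,p:cv2.undistortPoints(p.reshape(-1,1,2),K(c),c['distortion'],P=K(c)).reshape(-1,2).T
X=cv2.triangulatePoints(P(c),P(s),u(c,tp),u(s,sp));X=(X[:3]/X[3]).T;print('tri',X,X.mean(0),np.linalg.norm(X[0]-X[1]),np.degrees(np.arctan2(*(X[0]-X[1])[[1,0]])))
# dark top face via depth
hsv=cv2.cvtColor(c['im'],cv2.COLOR_RGB2HSV)
m=(hsv[...,2]<60);m[:180]=0;m[208:]=0;m[:,:188]=0;m[:,210:]=0
ys,xs=np.where(m);uv=np.c_[xs,ys];D=depthpts(c,uv)
t=D[:,2]>.066;print(t.sum(),np.median(D[t],0),D[t].mean(0),cv2.minAreaRect(D[t][:,:2].astype(np.float32)))
ang=np.radians(15.2);ex=np.array([np.cos(ang),np.sin(ang)]);ey=np.array([-ex[1],ex[0]])
q=D[t][:,:2];print(np.percentile(q@ex,[3,50,97]),np.percentile(q@ey,[3,50,97]))
rc=np.array([.4688,.0960]);print('ridge ex,ey',rc@ex,rc@ey, 'pins tri',X.mean(0)[:2]@ex,X.mean(0)[:2]@ey,'toppins',A.mean(0)[:2]@ex,A.mean(0)[:2]@ey)
# scene dark: tab top outline
z=np.array([[468,157],[497,118],[520,125],[490,165]])/6+[130,150]-.5
Z=plane(s,z,.072);print('scene tab top',Z,Z.mean(0), Z.mean(0)[:2]@ex,Z.mean(0)[:2]@ey)
z=np.array([[402,205],[437,195],[470,318],[430,333]])/6+[125,150]-.5
Z=plane(c,z,.072);print('top tab top',Z.mean(0)[:2]@ex,Z.mean(0)[:2]@ey,Z)
E
```

```text
top pins [[0.54018139 0.06280431 0.079     ]
 [0.42223491 0.03463234 0.079     ]] [0.48120815 0.04871833 0.079     ]
scene pins [[0.53071924 0.06249407 0.079     ]
 [0.41140553 0.029943   0.079     ]] [0.47106239 0.04621853 0.079     ]
tri [[0.53963431 0.06583556 0.07520755]
 [0.42228505 0.0362734  0.07324567]] [0.48095968 0.05105448 0.07422661] 0.12103148527007458 14.139517778927493
94 [0.479833   0.05080602 0.0722073 ] [0.47976229 0.05033968 0.07230173] ((0.48033615946769714, 0.05070178583264351), (0.04306632652878761, 0.011115127243101597), 15.366415977478027)
[0.45620965 0.47612371 0.4964314 ] [-0.08252107 -0.07718073 -0.07171413]
ridge ex,ey 0.4775698937581426 -0.030272703477495486 pins tri 0.4775199544117045 -0.07683400887887644 toppins 0.4771472211580713 -0.07915358129633633
scene tab top [[0.45512055 0.04725655 0.072     ]
 [0.49206241 0.05655583 0.072     ]
 [0.48988282 0.04488757 0.072     ]
 [0.45226922 0.03585775 0.072     ]] [0.47233375 0.04613942 0.072     ] 0.467907115486472 -0.0793154920039072
top tab top 0.4731231372329408 -0.07766845059287075 [[0.49945524 0.06168651 0.072     ]
 [0.50310484 0.04835908 0.072     ]
 [0.45531078 0.03562262 0.072     ]
 [0.44987097 0.05071752 0.072     ]]
```

```bash
cat >goal.py <<'E'
import sys,numpy as np
from station import sense
from scipy.spatial.transform import Rotation as R
def goal(x,y,z,yaw):  # yaw of box x axis, tool x=-ex, y down, z=-ey
    a=np.radians(yaw);ex=np.array([np.cos(a),np.sin(a),0]);ey=np.array([-np.sin(a),np.cos(a),0])
    G=np.c_[-ex,[0,0,-1],-ey]
    s=sense();E=s['ee_rot']
    print('t',s['time_s'],'tcp',s['tcp_pos'].round(4),'w',s['gripper_width'],'F',s['wrist_force'].round(1))
    print('shift',(E.T@(np.array([x,y,z])-s['tcp_pos'])).round(4),'rot',R.from_matrix(E.T@G).as_rotvec().round(4))
if __name__=='__main__': goal(*map(float,sys.argv[1:]))
E
python3 goal.py .481 .0503 .20 15.2
```

```text
t 0.15 tcp [0.2362 0.5782 0.2217] w 0.9999166236537671 F [ 0.3 -0.9  0.3]
shift [-0.4263  0.0225  0.396 ] rot [-1.700e-03 -6.532e-01  4.000e-04]
```

Call:
move_arm(increments="-1 -0.036 0.002 0.033 0 -0.055 0; -1 -0.071 0.004 0.066 0 -0.11 0; -1 -0.106 0.006 0.099 0 -0.165 0; -1 -0.142 0.008 0.132 0 -0.22 0; -1 -0.178 0.010 0.165 0 -0.275 0; -1 -0.213 0.012 0.198 0 -0.33 0; -1 -0.249 0.013 0.231 0 -0.385 0; -1 -0.284 0.015 0.264 0 -0.44 0")

```text
time_s: 0.95
tcp_pos: [0.3997, 0.2249, 0.2076]
ee_rot: [[-0.998, 0.0, 0.055], [-0.055, 0.0, -0.998], [-0.0, -1.0, -0.0]]
wrist_force: [-0.4, 0.0, 1.1]
gripper_width: 1.001
```

```bash
python3 goal.py .481 .0503 .20 15.2
```

```text
t 0.95 tcp [0.3997 0.2249 0.2076] w 1.0012624715606275 F [-0.4  0.   1.1]
shift [-0.0716  0.0076  0.1788] rot [ 0.0003 -0.2103 -0.0004]
```

Call:
move_arm(increments="-1 -0.014 0.002 0.036 0 -0.04 0; -1 -0.029 0.003 0.072 0 -0.085 0; -1 -0.043 0.005 0.108 0 -0.125 0; -1 -0.057 0.006 0.144 0 -0.17 0; -1 -0.072 0.008 0.179 0 -0.21 0; -1 -0.072 0.008 0.179 0 -0.21 0; -1 -0.072 0.008 0.179 0 -0.21 0")

```text
time_s: 1.65
tcp_pos: [0.4805, 0.051, 0.1991]
ee_rot: [[-0.966, -0.001, 0.257], [-0.257, -0.0, -0.966], [0.001, -1.0, -0.0]]
wrist_force: [0.3, -0.0, -0.4]
gripper_width: 0.998
```

```bash
python3 goal.py .481 .0503 .12 15.2;python3 - <<'E'
from station import sense,capture,camera_params,r
import cv2,numpy as np
n='wrist';p=camera_params(n);im,d=capture(n);np.savez('wrist1.npz',im=im,d=d,**{k:np.array(v) for k,v in p.items()})
cv2.imwrite('pics/wrist1.png',im[:,:,::-1])
E
```

```text
t 1.65 tcp [0.4805 0.051  0.1991] w 0.9981004367283124 F [ 0.3 -0.  -0.4]
shift [-0.0004  0.0791  0.0008] rot [ 0.0001 -0.0056  0.001 ]
```

View pics/wrist1.png

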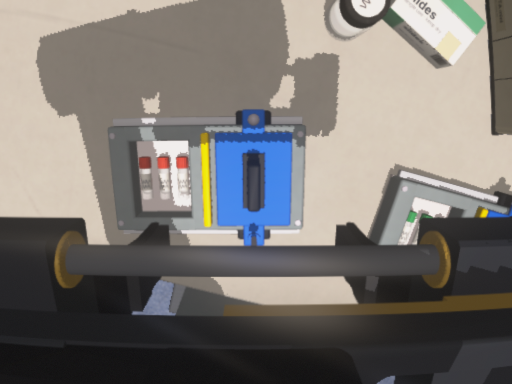

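The wrist view shows the red box square to the picture. The tab is at about (254,182), midway between the fingers, and the pins are at about (253,119) and (254,237). I'll cross-check the tab with wrist depth.

```bash
python3 - <<'E'
from h import *
c=load('wrist1');hsv=cv2.cvtColor(c['im'],cv2.COLOR_RGB2HSV)
m=(hsv[...,2]<60);n=np.zeros_like(m);n[145:218,238:270]=1;m&=n
ys,xs=np.where(m);uv=np.c_[xs,ys];D=depthpts(c,uv);t=D[:,2]>.064
print(m.sum(),t.sum(),cv2.minAreaRect(D[t][:,:2].astype(np.float32)),np.median(D[t],0))
ye=(hsv[...,0]>18)&(hsv[...,0]<35)&(hsv[...,1]>150);ye[:,:190]=0;ye[:,225:]=0;ye[240:]=0
ys,xs=np.where(ye);Q=plane(c,np.c_[xs,ys],.039);print('ridge',cv2.minAreaRect(Q[:,:2].astype(np.float32)))
E
```

```text
59 10 ((0.5003150105476379, 0.054969172924757004), (0.0008815891342237592, 0.008977655321359634), 17.6373291015625) [0.50072253 0.05415509 0.06763046]
ridge ((0.46772342920303345, 0.09484725445508957), (0.09445537626743317, 0.007609033025801182), 15.244230270385742)
```

```bash
python3 - <<'E'
from h import *
c=load('wrist1')
ys,xs=np.mgrid[145:218,235:275];uv=np.c_[xs.ravel(),ys.ravel()];D=depthpts(c,uv);t=(D[:,2]>.066)&(D[:,2]<.078)
print(t.sum(),cv2.minAreaRect(D[t][:,:2].astype(np.float32)),np.median(D[t],0))
E
python3 goal.py .480 .0503 .045 15.2
```

```text
618 ((0.47987231612205505, 0.04900360107421875), (0.04331682622432709, 0.011623555794358253), 15.237112998962402) [0.4808559  0.0489016  0.07174673]
t 1.7 tcp [0.4804 0.0517 0.1993] w 0.9984712871774752 F [ 0.  -0.5  0.2]
shift [0.0006 0.1543 0.0013] rot [ 0.0001 -0.0039  0.0006]
```

Call:
move_arm(increments="0 0 0.03 0.001 0 -0.004 0; 0 0 0.06 0.0015 0 -0.004 0; 0 0 0.09 0.0015 0 -0.004 0; 0 0 0.12 0.0015 0 -0.004 0; 0 0 0.14 0.0015 0 -0.004 0; 0 0 0.154 0.0015 0 -0.004 0; 0 0 0.154 0.0015 0 -0.004 0; 0 0 0.154 0.0015 0 -0.004 0")

```text
time_s: 2.5
tcp_pos: [0.4812, 0.0513, 0.0459]
ee_rot: [[-0.964, 0.0, 0.265], [-0.265, -0.0, -0.964], [-0.0, -1.0, 0.0]]
wrist_force: [-0.1, -0.0, 1.2]
gripper_width: 0.511
```

```bash
python3 goal.py .480 .0497 .045 15.2;python3 - <<'E'
from station import capture
import cv2
im,d=capture('scene');cv2.imwrite('pics/sc2.png',cv2.resize(im[100:260,100:300],None,fx=3.9,fy=3.7)[:,:,::-1])
E
```

```text
t 2.5 tcp [0.4812 0.0513 0.0459] w 0.5110394152205878 F [-0.1 -0.   1.2]
shift [0.0015 0.0009 0.0013] rot [-0.0001  0.0028 -0.0003]
```

View pics/sc2.png

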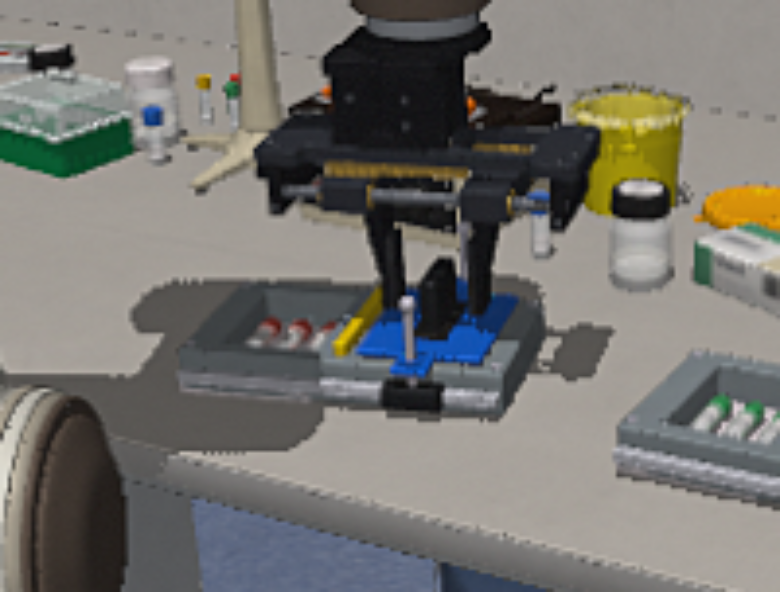

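The fingers straddle the tab, one on each side of it at about (395,275) and (480,275). I'm closing now.

Call:
move_arm(increments="1 0.001 0.001 0.001 0 0 0; 1 0.001 0.001 0.001 0 0 0; 1 0.001 0.001 0.001 0 0 0; 1 0.001 0.001 0.001 0 0 0; 1 0.001 0.001 0.001 0 0 0; 1 0.001 0.001 0.001 0 0 0; 1 0.001 0.001 0.001 0 0 0")

```text
time_s: 3.25
tcp_pos: [0.4804, 0.0491, 0.0447]
ee_rot: [[-0.965, 0.0, 0.263], [-0.263, 0.0, -0.965], [-0.0, -1.0, 0.0]]
wrist_force: [-0.4, -0.8, 1.3]
gripper_width: 0.135
```

Gripped: 0.135 × 87 ≈ 12 mm, which matches the tab. Lifting 16 mm.

Call:
move_arm(increments="1 0 -0.004 0 0 0 0; 1 0 -0.008 0 0 0 0; 1 0 -0.012 0 0 0 0; 1 0 -0.016 0 0 0 0; 1 0 -0.016 0 0 0 0; 1 0 -0.016 0 0 0 0")

```text
time_s: 3.85
tcp_pos: [0.4804, 0.0491, 0.0607]
ee_rot: [[-0.965, 0.0, 0.263], [-0.263, 0.0, -0.965], [-0.0, -1.0, -0.0]]
wrist_force: [1.8, -0.5, -0.6]
gripper_width: 0.135
```

```bash
python3 goal.py .480 .0497 .061 15.2;python3 - <<'E'
from station import capture
import cv2
im,d=capture('scene');cv2.imwrite('pics/sc3.png',cv2.resize(im[100:260,100:300],None,fx=3.9,fy=3.7)[:,:,::-1])
E
```

```text
t 3.85 tcp [0.4804 0.0491 0.0607] w 0.13468819045253674 F [ 1.8 -0.5 -0.6]
shift [ 0.0002 -0.0003 -0.0007] rot [ 0.      0.0009 -0.0004]
```

View pics/sc3.png

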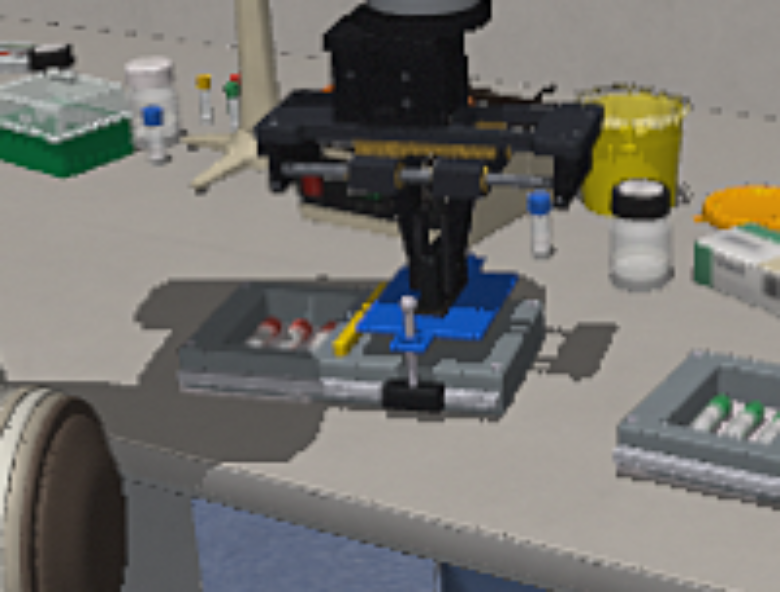

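The cover is up, and it cleared the ridge. It started at about 4.5 mm of travel, so roughly 96 mm more along −tool z brings it near 100 mm.

Call:
move_arm(increments="1 0 0 -0.01 0 0 0; 1 0 0 -0.025 0 0 0; 1 0 0 -0.04 0 0 0; 1 0 0 -0.055 0 0 0; 1 0 0 -0.07 0 0 0; 1 0 0 -0.084 0 0 0; 1 0 0 -0.092 0 0 0; 1 0 0 -0.096 0 0 0")

```text
time_s: 4.7
tcp_pos: [0.455, 0.1427, 0.0606]
ee_rot: [[-0.965, 0.0, 0.264], [-0.264, 0.0, -0.965], [-0.0, -1.0, -0.0]]
wrist_force: [1.6, -0.9, -1.9]
gripper_width: 0.141
```

Call:
move_arm(increments="1 0 0 0 0 0 0; 1 0 0 0 0 0 0")

```text
time_s: 4.9
tcp_pos: [0.4552, 0.1419, 0.0606]
ee_rot: [[-0.965, 0.0, 0.263], [-0.263, 0.001, -0.965], [-0.001, -1.0, -0.0]]
wrist_force: [2.0, 1.3, -1.3]
gripper_width: 0.136
```

```bash
python3 - <<'E'
from station import capture
import cv2
im,d=capture('scene');cv2.imwrite('pics/sc4.png',cv2.resize(im[100:260,100:300],None,fx=3.9,fy=3.7)[:,:,::-1])
E
```

```text
(no output)
```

View pics/sc4.png

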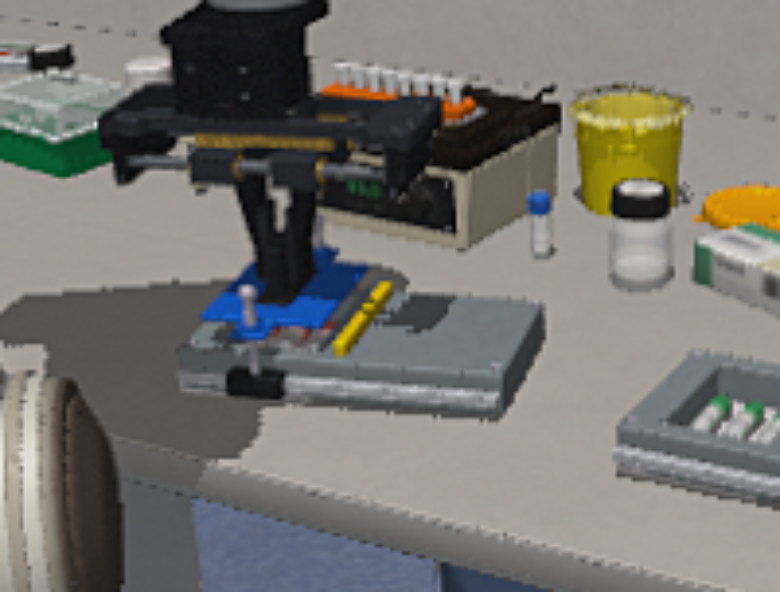

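The cover is now beyond the ridge, and the tab-to-ridge distance of about 48 mm puts travel at about 100 mm. Lowering.

Call:
move_arm(increments="1 0 0.003 -0.001 0 0 0; 1 0 0.006 -0.001 0 0 0; 1 0 0.009 -0.001 0 0 0; 1 0 0.012 -0.001 0 0 0; 1 0 0.014 -0.001 0 0 0; 1 0 0.0155 -0.001 0 0 0; 1 0 0.0155 -0.001 0 0 0")

```text
time_s: 5.65
tcp_pos: [0.455, 0.1428, 0.0449]
ee_rot: [[-0.965, 0.0, 0.263], [-0.263, 0.0, -0.965], [-0.0, -1.0, 0.0]]
wrist_force: [2.6, -0.8, -1.6]
gripper_width: 0.137
```

Call:
move_arm(increments="0.2 0 0 0 0 0 0; 0.2 0 0 0 0 0 0; 0.2 0 0 0 0 0 0; 0.2 0 0 0 0 0 0; 0.2 0 0 0 0 0 0")

```text
time_s: 6.15
tcp_pos: [0.4546, 0.1426, 0.0451]
ee_rot: [[-0.965, -0.0, 0.263], [-0.263, -0.0, -0.965], [0.0, -1.0, 0.0]]
wrist_force: [-1.0, -0.3, 0.3]
gripper_width: 0.388
```

Call:
move_arm(increments="0.2 0 -0.02 0 0 0 0; 0.2 0 -0.05 0 0 0 0; 0.2 0 -0.09 0 0 0 0; 0.2 0 -0.13 0 0 0 0; 0.2 0 -0.15 0 0 0 0; 0.2 0 -0.15 0 0 0 0; 0.2 0 -0.15 0 0 0 0")

```text
time_s: 6.85
tcp_pos: [0.4543, 0.1425, 0.1949]
ee_rot: [[-0.965, -0.0, 0.263], [-0.263, 0.0, -0.965], [0.0, -1.0, -0.001]]
wrist_force: [0.2, 0.1, -0.6]
gripper_width: 0.403
```

```bash
python3 - <<'E'
from station import capture,camera_params
from h import *
for n in ('scene','wrist'):
    p=camera_params(n);im,d=capture(n);c=dict(p,im=im,d=d);np.savez(n+'9.npz',im=im,d=d,**{k:np.array(v) for k,v in p.items()})
    cv2.imwrite(f'pics/{n}9.png',(cv2.resize(im[100:260,100:380],None,fx=2.8,fy=2.8) if n=='scene' else im)[:,:,::-1])
E
```

```text
(no output)
```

View pics/scene9.png

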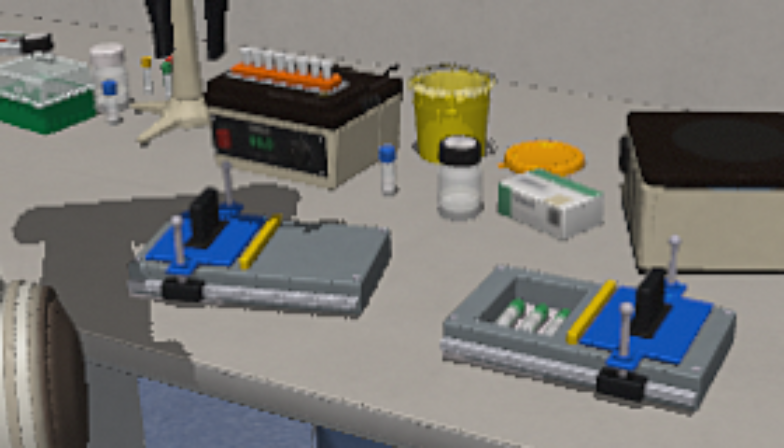

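View pics/wrist9.png

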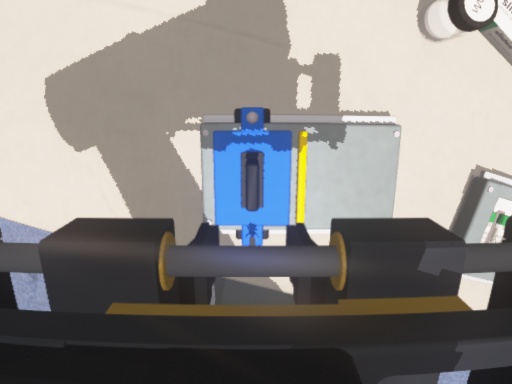

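The cover lies in front of the ridge over the tubes: in the wrist picture the plate spans columns 214–292 and the ridge is at column 303. The green cover is still parked behind its ridge. Last, a check of height and travel by depth.

```bash
python3 - <<'E'
from h import *
c=load('wrist9')
def box(x0,x1,y0,y1):
    ys,xs=np.mgrid[y0:y1,x0:x1];return depthpts(c,np.c_[xs.ravel(),ys.ravel()])
D=box(235,270,145,215);t=(D[:,2]>.064)&(D[:,2]<.09);print('tab',cv2.minAreaRect(D[t][:,:2].astype(np.float32)),np.median(D[t],0))
for b in ((219,236,140,160),(219,236,195,218),(272,287,140,160),(272,287,195,218)): print('plate z',np.median(box(*b)[:,2]))
print('rim z',np.median(box(320,380,140,215)[:,2]))
hsv=cv2.cvtColor(c['im'],cv2.COLOR_RGB2HSV);ye=(hsv[...,0]>18)&(hsv[...,0]<35)&(hsv[...,1]>150);ye[225:]=0;ye[:,:290]=0;ye[:,315:]=0
ys,xs=np.where(ye);rc=np.array(cv2.minAreaRect(plane(c,np.c_[xs,ys],.039)[:,:2].astype(np.float32))[0]);print('ridge',rc)
tc=np.array(cv2.minAreaRect(D[t][:,:2].astype(np.float32))[0]);print('travel',.052+(tc-rc)@[-.2628,.9648])
E
```

```text
tab ((0.4545440077781677, 0.14162646234035492), (0.043726205825805664, 0.011534636840224266), 14.90649127960205) [0.45608138 0.1420996  0.07178551]
plate z 0.03610768640580206
plate z 0.03621002877932511
plate z 0.03613708851974898
plate z 0.03615268576955938
rim z 0.03005909527815881
ridge [0.46933076 0.0963779 ]
travel 0.09954176919460296
```

Plate top is 36 mm at all four corners, the same as its lying height, and travel is about 0.100 m. Handing in.

```bash
python3 -c "
from station import r
print(r.finish_job())"
```

```text
the job is handed in; nothing more can be done
None
```

I closed the red-capped box: I gripped its cover by the black tab, lifted it 16 mm over the ridge, slid it about 96 mm to the tube side, lowered it and let go. The gripper then backed off about 150 mm straight up, so the robot touches nothing. I handed the job in at about 7 s, and it reported no verdict.

- **Red cover:** the last wrist-camera check gave a travel of about 99.5 mm (over 90 needed). The plate top was 36.1–36.2 mm high at all four corners and the tab top 71.8 mm, both the same as when it lay flat.
- **Green cover:** it looked still parked in the final scene picture; I did not measure it.
- **Forces:** the wrist readings I saw were only a few newtons.
- **Disagreements:** a single-view estimate of the tab from the scene camera was about 10 mm off. A first dark-colour mask in the wrist view also failed. I used the top-view and wrist depth instead, which agreed to within 2 mm.

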